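# Bed a mounted slide in the slide press

### The job

Take the blue-handled tamper with the wide steel foot and press it squarely down on the sprung plate of the slide press until the plate is fully home and level, and keep it there for about a second. Then lift it off and stand the tamper upright on the cork mat, setting it down rather than dropping it, and let go.

Things in the scene. Friction and masses are not known exactly. Their poses are not given: they have to be found in the camera images.
- tamper_centre (a point): Centre of the loose hand tamper, 39 mm above its flat sole on its axis (the tamper is 78 mm tall and stands upright on the bench at the start; z axis up along it). Round steel foot 62 mm across and 14 mm high, and on it an upright round blue handle 30 mm across from 14 to 78 mm above the sole. About 0.33 kg. A similar tool with a green handle and a narrow 36 mm foot stands near it and is not the one; so does a clear jar with a red lid.
- plate_centre (a point): Centre of the top face of the sprung plate in the slide press, z axis up out of the plate. Bare aluminium plate 90 x 90 mm with a glass microscope slide let in flush, in a fixed square grey frame 130 x 130 mm whose rim is 30 mm above the bench. Unloaded, the plate's top is 44 mm above the bench, 14 mm proud of the rim; fully home it is flush with the rim. It can rock a little about its centre if pressed off-centre. The press never moves.
- plate (a joint): How far the sprung plate is pressed down, in m: 0 up, 0.014 fully home against its stop. It starts to yield at about 4 N and is home at about 11 N (the tamper's own weight of about 3 N included); it springs back up when released.
- mat_centre (a point): Centre of the upper face of the fixed square cork mat, 120 x 120 mm and 4 mm thick, lying on the bench; z axis up.
Not all that is in view belongs to the job. Of the things that look like the part that bears plate_centre, the smaller one is meant. What is shaped like the part that bears tamper_centre but yellow is not meant.

How it is judged:
On the way:
1. the blue tamper, upright within 10 degrees, holds the sprung plate fully home (12.5 of 14 mm or more) and level within 10 degrees for 0.7 s (value of joint plate above 0.0125 m and angle between each of plate_centre, tamper_centre's own z axis and vertical below 0.175 rad and contact force between tamper and plate above 4 N), for 0.7 s.
At the end, for the whole second after the job is handed in: The blue tamper stands upright (within 10 degrees) and at rest on the cork mat, its axis within 45 mm of the mat's centre, and the sprung plate has come back up to within 4 mm of its rest height (horizontal distance between tamper_centre and mat_centre below 0.045 m and z of tamper_centre in the frame of mat_centre between 0.033 and 0.045 m and angle between tamper_centre's own z axis and vertical below 0.175 rad and linear speed of tamper below 0.03 m/s and value of joint plate below 0.004 m); the robot touches nothing.
It fails at once if the tamper is dropped onto the mat (reaches it at more than 0.5 m/s) (horizontal distance between tamper_centre and mat_centre below 0.08 m and z of tamper_centre in the frame of mat_centre below 0.047 m and linear speed of tamper above 0.5 m/s).
It also fails if it takes over 54 s, if anything falls off the work surface, if the arm or the gripper's body presses on something with over 40 N, if the wrist force passes 120 N, or if a joint passes its speed limit or range.

### The arm

A 6-joint arm with a two-finger parallel gripper is mounted at the origin on the work surface. World frame = base frame: x ahead of the robot, y to its left, z up, the work surface at z = 0. Lengths are in m, angles in rad, forces in N, time in s.
With the tool pointing down it reaches from about 0.35 to 0.775 m from the base axis. Payload 7.3 kg.
Tool frame: the origin (TCP) lies at the centre of the arm's flange, where the gripper is bolted on; the fingertips stand 178 mm ahead of it and the grasp point (between the pads) lies 159 mm ahead of it; x points along the fingers, y is the direction in which the jaws open and shut, and the axes are right-handed (so a half turn about x gives the same grasp; the last joint's range is limited). The gripper opens to 92 mm and grips with 3 to 60 N. Pads are 19 mm wide; open, the fingers measure 130 mm over their backs; the gripper's body (75 mm by 190 mm) begins 47 mm behind the grasp point.
Start: joints at [-1.485, 0.342, 1.524, -0, 1.275, -0.146], TCP at [0.121, -0.511, 0.405] pointing down, gripper open.
Joint ranges: [-2.53, 2.53], [-0.77, 2.02], [0.04, 2.7], [-1, 4.14], [0.28, 2.66], [-3.11, 3.11]. Speed limits (rad/s): [2.57, 2.57, 3.14, 3.14, 3.14, 3.14].

### API

Orientations are given as [roll, pitch, yaw] about the fixed x, y, z axes, in that order (R = Rz(yaw) Ry(pitch) Rx(roll)).
In Python, from cell import readout, cams, workorder gives the robot as it stands.
- The arm moves only by the shell command python3 -m inch 'ROWS' [FORCE]. ROWS is text: rows parted by semicolons, each of 5 numbers parted by spaces: the shift along the world's x, y, z in mm, then the turn about the world's z in rad, then the opening, from 0 (shut) to 1 (fully open). A call has 1 to 8 rows; each row shifts and turns the commanded pose from where the row before left it; what a row does not reach is not made up. A row lasts 1/12 s, in which the tool goes at most 41.7 mm and 7.16 degrees, less where a joint would pass 70% of its speed; a pose out of reach is approached as far as the arm can. A call is refused whole if a number of a shift passes 41.7 or a number of a turn 0.125, either way. A call with a gripper value outside its range is refused whole. The fingers move at their own pace and stop on an object; FORCE is the grip in N (left out, the last holds). Time passes only in rows, so rows that do not move let the fingers close. It gives the time, the measured TCP pose, the force and the opening at its end, in the units of the state.
- readout.observe(): the state, without advancing time (a new reading comes with each control period).
- cams.read_camera(name): name is "scene" or "top" or "wrist"; returns a dict with "color" (480x640x3 uint8, red, green, blue), "fx", "fy", "cx", "cy" (pixels), "world_to_cam" (4x4, takes a point from world to camera coordinates); the wrist camera has in their place "T_tool_cam" (4x4, takes a point from camera to tool coordinates, whose origin is the TCP and whose axes are the tool frame's). Camera axes: x right, y down, z forward; pixel columns grow to the right and rows downward; lengths in m; the calibration is good to about 2 mm. A picture is of the moment at which its call begins: read the wrist's pose just before it. There is no depth.
- workorder.hand_in(): hands the job in, once; it reports no verdict.
The state is a dict: "time": time; "qpos": joint angles; "qvel": joint speeds; "joint_efforts": joint torques, N m; "tool_pos": TCP position; "tool_rot": TCP orientation; "contact_force": force on the tool from outside, world axes, zero at the start; "torque": the same for the moment, N m; "opening": finger opening in m.
Only numpy, scipy, OpenCV 4.12 (cv2) and the standard library are available. Lean on these libraries where they do the work, as an engineer would, in place of code of your own. Each camera call takes 0.05 s, during which the arm holds its last target.

## Working session

There is one attempt and no reset: what is moved stays moved. The work goes in short steps, Python scripts to look and compute and a shell command to move; the robot and the scene stay as the last step left them, time stands still between calls to the robot, and variables do not carry over. Pictures are saved under pics/ and viewed, and the job is handed in when it is done.

```bash
ls; mkdir -p pics; python3 - <<'E'
from cell import readout,cams
import cv2
s=readout.observe();print(s)
for n in ["scene","top","wrist"]:
    c=cams.read_camera(n);cv2.imwrite(f"pics/{n}0.png",c["color"][:,:,::-1])
    print(n,c["fx"],c["fy"],c["cx"],c["cy"],c.get("world_to_cam",c.get("T_tool_cam")))
E
```

```text
pics
{'time': 0.0, 'qpos': array([-1.48499397e+00,  3.42727760e-01,  1.52502705e+00,  1.30408074e-05,
        1.27537813e+00, -1.46009596e-01]), 'qvel': array([-1.17838471e-03,  1.17842905e-03,  1.69573600e-04, -6.53556444e-04,
       -1.85487387e-03,  4.18058934e-05]), 'joint_efforts': array([ 2.26890629e-04, -4.31245458e+01, -2.44221246e+01,  7.17328792e-02,
        5.61536278e-02, -1.47490937e-04]), 'tool_pos': array([ 0.12062107, -0.51081755,  0.40403863]), 'tool_rot': array([-1.72490163,  1.56925598,  1.64849917]), 'contact_force': array([ 0.08276831, -0.58650377, -1.18716229]), 'torque': array([ 0.02086987, -0.04142729,  0.00642785]), 'opening': 0.09192048050680883}
scene 557.9237731072118 557.9237731072118 316.87255967227514 237.49697358155987 [[ 0.60080345  0.79936501 -0.0071267  -0.36317217]
 [ 0.6012361  -0.45772903 -0.65498038 -0.19386843]
 [-0.52683049  0.38922964 -0.75561228  1.59703883]
 [ 0.          0.          0.          1.        ]]
top 471.8921934994955 471.8921934994955 316.40219164604287 240.76267367363732 [[-0.02071084 -0.99953373  0.02243631  0.0918956 ]
 [-0.98417773  0.01643258 -0.17642042  0.48616382]
 [ 0.17596947 -0.02573513 -0.98405917  0.88110772]
 [ 0.          0.          0.          1.        ]]
wrist 333.3790266390776 333.3790266390776 316.5168297197463 246.39449965409048 [[-1.16319846e-03 -2.51730301e-01  9.67796726e-01  1.95051958e-02]
 [ 9.99999300e-01 -8.30418277e-05  1.18030313e-03 -7.62584192e-04]
 [-2.16750453e-04  9.67797421e-01  2.51730222e-01 -6.72037976e-02]
 [ 0.00000000e+00  0.00000000e+00  0.00000000e+00  1.00000000e+00]]
```

View pics/scene0.png

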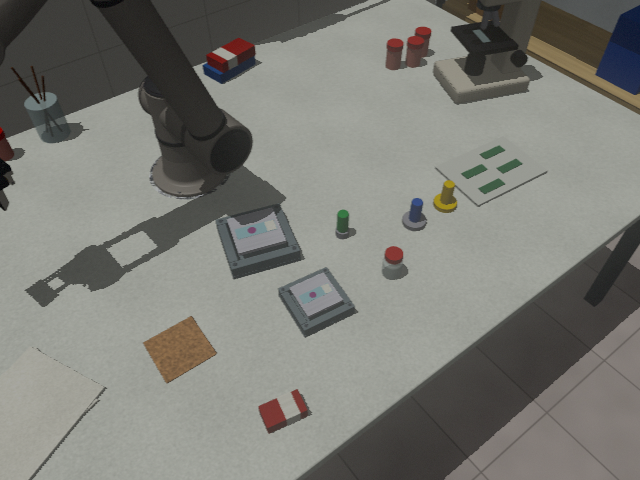

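View pics/top0.png

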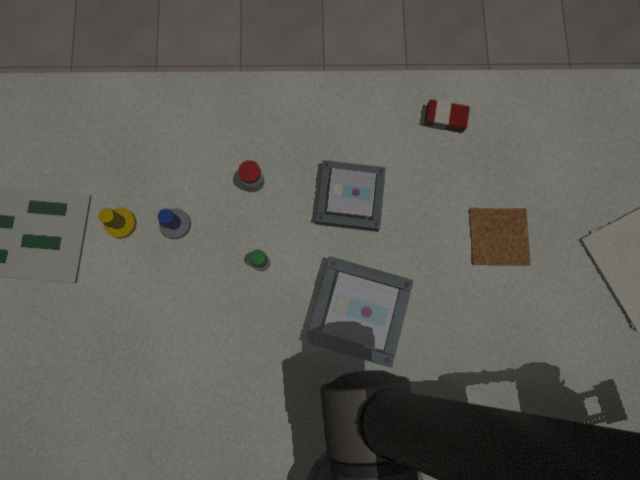

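View pics/wrist0.png

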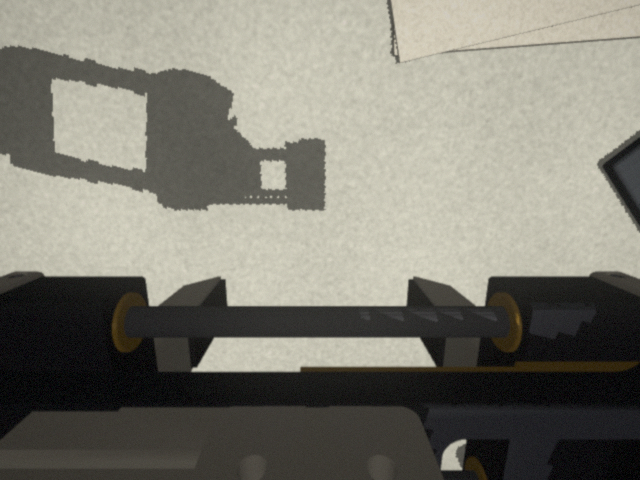

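Blue tamper: top view handle about (166,217) and foot (174,224); scene view (416,212). The smaller press is at about (350,195) in top view and (316,299) in scene view. The mat is at about (500,237) in top view. Next I'll measure these.

```bash
cat > h.py <<'E'
import numpy as np,cv2
from cell import cams,readout
def ray(c,u,v,z):
    M=np.array(c["world_to_cam"]);R=M[:3,:3];t=M[:3,3]
    o=-R.T@t;d=R.T@np.array([(u-c["cx"])/c["fx"],(v-c["cy"])/c["fy"],1]);return o+d*(z-o[2])/d[2]
def big(m,roi):
    mm=np.zeros_like(m);x0,y0,x1,y1=roi;mm[y0:y1,x0:x1]=m[y0:y1,x0:x1]
    cs,_=cv2.findContours(mm,cv2.RETR_EXTERNAL,cv2.CHAIN_APPROX_NONE);return max(cs,key=cv2.contourArea)
def cen(k):
    m=cv2.moments(k);return m["m10"]/m["m00"],m["m01"]/m["m00"]
E
python3 - <<'E'
from h import *
im={n:cams.read_camera(n) for n in("top","scene")}
for n,c in im.items():
    hsv=cv2.cvtColor(c["color"],cv2.COLOR_RGB2HSV)
    rb=(140,190,220,255) if n=="top" else (390,180,435,240)
    k=big(cv2.inRange(hsv,(105,120,40),(130,255,255)),rb);u=cen(k)
    print(n,"blue",u,cv2.boundingRect(k),"mid-handle z.046",ray(c,*u,.046),"z.07",ray(c,*u,.07))
    rm=(440,180,560,290) if n=="top" else (130,300,230,390)
    k=big(cv2.inRange(hsv,(5,90,60),(22,255,255)),rm);q=cv2.minAreaRect(k)
    print("mat",cen(k),ray(c,*cen(k),.004),[np.round(ray(c,*p,.004)[:2],3) for p in cv2.boxPoints(q)])
    rp=(300,150,400,240) if n=="top" else (270,262,362,340)
    k=big(cv2.inRange(c["color"],(0,0,0),(125,130,135)),rp);q=cv2.boxPoints(cv2.minAreaRect(k))
    print("press dark",cen(k),q.tolist(),[np.round(ray(c,*p,.03)[:2],3) for p in q])
    for z in (.044,):
        x0,y0,x1,y1=rp
    big_=cv2.resize(c["color"][y0:y1,x0:x1],None,fx=6,fy=6,interpolation=cv2.INTER_CUBIC);cv2.imwrite(f"pics/p_{n}.png",big_[:,:,::-1])
    x0,y0,x1,y1=rb;big_=cv2.resize(c["color"][y0:y1,x0:x1],None,fx=7,fy=7,interpolation=cv2.INTER_CUBIC);cv2.imwrite(f"pics/t_{n}.png",big_[:,:,::-1])
E
```

```text
top blue (165.17094017094016, 215.96947496947496) (158, 210, 15, 13) mid-handle z.046 [0.5412186  0.37717437 0.046     ] z.07 [0.53549184 0.36999548 0.07      ]
mat (499.19494604414075, 236.52648988666556) [ 0.49720434 -0.29506475  0.004     ] [array([ 0.559, -0.239]), array([ 0.557, -0.363]), array([ 0.439, -0.351]), array([ 0.441, -0.23 ])]
press dark (349.5, 194.5) [[300.0, 150.0], [399.0, 150.0], [399.0, 239.0], [300.0, 239.0]] [array([0.68 , 0.112]), array([ 0.677, -0.092]), array([ 0.491, -0.082]), array([0.494, 0.115])]
scene blue (416.91346153846155, 201.72435897435895) (412, 198, 11, 8) mid-handle z.046 [0.51600296 0.39046223 0.046     ] z.07 [0.53136692 0.37159808 0.07      ]
mat (179.09851065250783, 348.8569424964937) [ 0.5025727 -0.2981541  0.004    ] [array([ 0.44 , -0.355]), array([ 0.439, -0.23 ]), array([ 0.561, -0.239]), array([ 0.558, -0.357])]
press dark (315.96084689860623, 301.44568571124586) [[275.20001220703125, 289.4000549316406], [332.0, 261.0000305175781], [357.4000244140625, 311.8000183105469], [300.60003662109375, 340.2000427246094]] [array([ 0.514, -0.052]), array([0.528, 0.103]), array([0.676, 0.06 ]), array([ 0.658, -0.083])]
```

View pics/p_top.png

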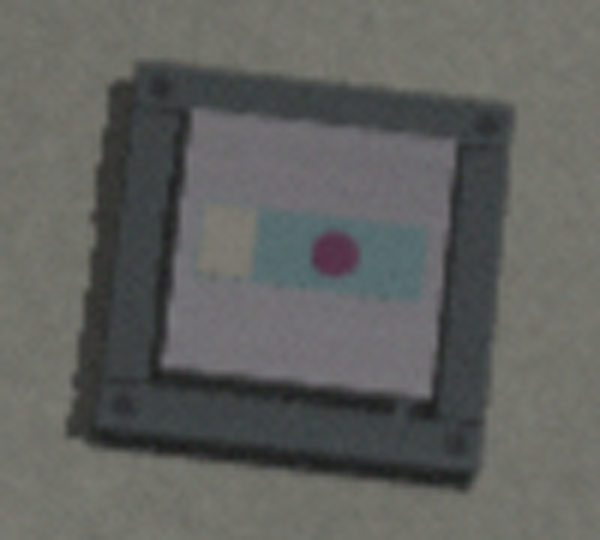

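View pics/t_top.png

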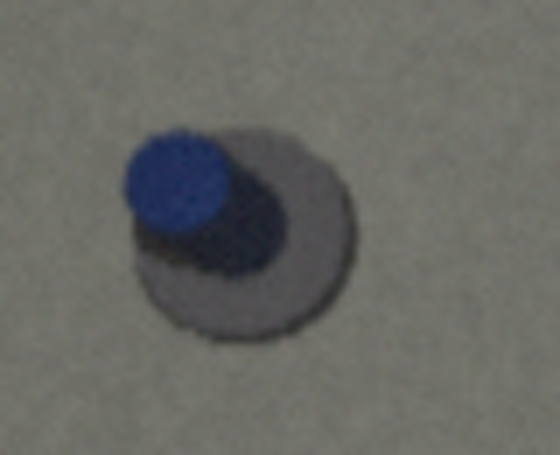

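View pics/p_scene.png

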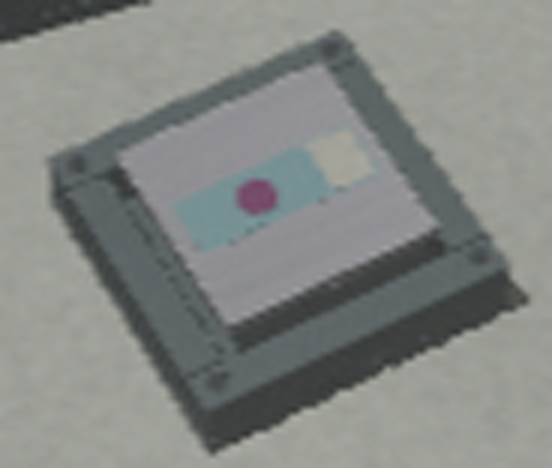

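View pics/t_scene.png

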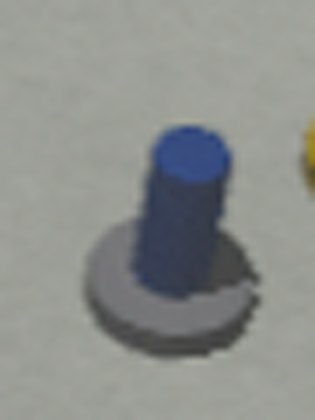

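```bash
python3 - <<'E'
from h import *
t=cams.read_camera("top");s=cams.read_camera("scene")
print("handle top",ray(t,165.3,216,.078),ray(s,417.2,201.8,.078))
print("foot top",ray(t,174.9,223.6,.014), ray(s,390+172/7,180+272/7,.014))
for c,ps,o in((t,[(192,108),(460,140),(436,400),(160,370)],(300,150)),(s,[(322,65),(440,232),(232,325),(118,155)],(270,262))):
    w=np.array([ray(c,x/6+o[0],y/6+o[1],.044) for x,y in ps]);print(w.round(4),"centre",w.mean(0))
print(readout.observe()["time"])
E
```

```text
handle top [0.53352018 0.36735909 0.078     ] [0.53711608 0.36569546 0.078     ]
foot top [0.53276054 0.36670772 0.014     ] [0.53717425 0.36759349 0.014     ]
[[ 0.6355  0.0484  0.044 ]
 [ 0.6231 -0.0412  0.044 ]
 [ 0.534  -0.0294  0.044 ]
 [ 0.5455  0.0613  0.044 ]] centre [0.58452766 0.00979481 0.044     ]
[[ 0.5522  0.0595  0.044 ]
 [ 0.6406  0.0471  0.044 ]
 [ 0.6267 -0.0387  0.044 ]
 [ 0.5394 -0.0281  0.044 ]] centre [0.58971304 0.00993296 0.044     ]
0.35
```

```bash
cat >> h.py <<'E'
from scipy.spatial.transform import Rotation as Ro
def st():
    s=readout.observe();R=Ro.from_euler("xyz",s["tool_rot"]).as_matrix()
    print("t",round(s["time"],2),"tcp",s["tool_pos"].round(4),"gp",(s["tool_pos"]+.159*R[:,0]).round(4),"x",R[:,0].round(3),"y",R[:,1].round(3),"F",s["contact_force"].round(1),"op",round(s["opening"],4),"q",s["qpos"].round(2));return s,R
E
python3 -c "
from h import *;st()"
python3 -m inch '40 5 0 0 1;40 5 0 0 1;40 5 0 0 1;40 5 0 0 1;40 5 0 0 1;40 5 0 0 1;35 20 0 0 1;30 25 0 0 1'
```

```text
t 0.35 tcp [ 0.1206 -0.5109  0.4046] gp [ 0.1206 -0.5109  0.2456] x [-0.  0. -1.] y [ 0.23  -0.973 -0.   ] F [1.1 1.  0.1] op 0.0914 q [-1.48  0.34  1.52  0.    1.28 -0.15]
time: 1.02
tool_pos: [0.4278, -0.4357, 0.404]
tool_rot: [2.256, 1.571, -0.654]
contact_force: [-0.4, -0.1, -0.1]
opening: 0.0916
```

```bash
python3 -m inch '20 33 0 0 1;15 35 0 0 1;15 35 0 0 1;0 38 0 0 1;0 38 0 0 1;0 38 0 0 1;0 38 0 0 1;0 38 0 0 1'
python3 -c "
from h import *;st()"
```

```text
time: 1.68
tool_pos: [0.4753, -0.1412, 0.4048]
tool_rot: [2.366, 1.571, -0.544]
contact_force: [-0.2, -0.5, 0.3]
opening: 0.0921
t 1.68 tcp [ 0.4753 -0.1412  0.4048] gp [ 0.4753 -0.1412  0.2458] x [ 0. -0. -1.] y [ 0.23  -0.973  0.   ] F [-0.2 -0.5  0.3] op 0.0921 q [-0.44  0.29  1.6  -0.    1.25  0.9 ]
```

```bash
python3 -m inch '5 38 0 0 1;5 38 0 0 1;5 38 0 0 1;5 38 0 0 1;5 38 0 0 1;5 38 0 0 1;5 38 0 0 1;5 38 0 0 1'
```

```text
time: 2.35
tool_pos: [0.5154, 0.163, 0.4049]
tool_rot: [2.434, 1.571, -0.476]
contact_force: [1.1, -0.4, -0.6]
opening: 0.0917
```

```bash
python3 -m inch '0 35 0 0 1;0 35 0 0 1;0 35 -10 0 1;0 35 -20 0 1;0 25 -20 0 1;0 10 -20 0 1;0 0 0 0 1;0 0 0 0 1'
python3 - <<'E'
from h import *
s,R=st();c=cams.read_camera("wrist");cv2.imwrite("pics/w1.png",c["color"][:,:,::-1])
E
```

```text
time: 3.02
tool_pos: [0.5153, 0.3362, 0.3337]
tool_rot: [0.358, 1.568, -2.551]
contact_force: [0.1, 0.2, 0.7]
opening: 0.0919
t 3.02 tcp [0.5153 0.3362 0.3337] gp [0.5149 0.3359 0.1747] x [-0.003 -0.002 -1.   ] y [ 0.231 -0.973  0.001] F [0.1 0.2 0.7] op 0.0919 q [ 0.45  0.57  1.36 -0.    1.22  1.79]
```

View pics/w1.png

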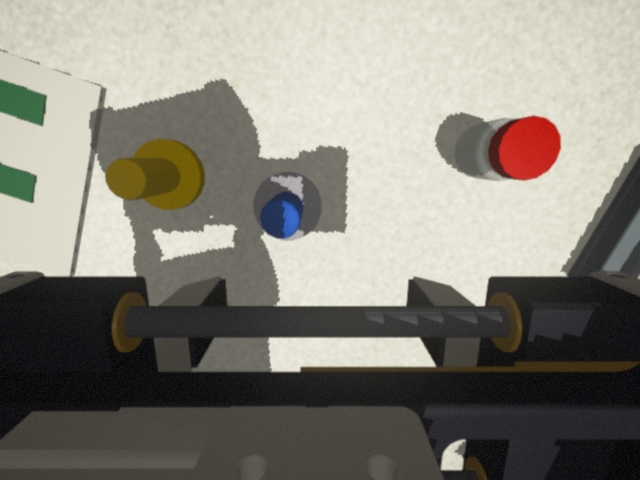

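The blue handle top is at about (281,214), with its foot at about (288,206). Yellow is well to the left at (155,175). Casting rays from the wrist view.

```bash
cat >> h.py <<'E'
def wray(c,s,R,u,v,z):
    T=np.array(c["T_tool_cam"]);o=s["tool_pos"]+R@T[:3,3]
    d=R@T[:3,:3]@np.array([(u-c["cx"])/c["fx"],(v-c["cy"])/c["fy"],1]);return o+d*(z-o[2])/d[2]
E
python3 - <<'E'
from h import *
s,R=st();c=cams.read_camera("wrist")
hsv=cv2.cvtColor(c["color"],cv2.COLOR_RGB2HSV)
k=big(cv2.inRange(hsv,(105,120,40),(130,255,255)),(240,150,340,260));print(cv2.boundingRect(k),cen(k),cv2.minEnclosingCircle(k))
(u,v),r=cv2.minEnclosingCircle(k)
print(wray(c,s,R,281,215,.078),wray(c,s,R,*cen(k),.078),wray(c,s,R,288,206,.014))
E
```

```text
t 3.07 tcp [0.5158 0.3356 0.3352] gp [0.5159 0.3355 0.1762] x [ 0.    -0.001 -1.   ] y [ 0.23  -0.973  0.001] F [1.1 0.  0.4] op 0.0919 q [ 0.45  0.56  1.36 -0.    1.22  1.79]
(261, 194, 41, 45) (281.4066411238825, 216.3624521072797) ((281.78765869140625, 215.59588623046875), 22.5131778717041)
[0.53781966 0.36739386 0.078     ] [0.53691816 0.36690734 0.078     ] [0.53568981 0.3670972  0.014     ]
```

```bash
python3 -m inch '10 16 0 0 1;10 15 0 0 1;0 0 -25 0 1;0 0 -25 0 1;0 0 0 0 1;0 0 0 0 1'
python3 - <<'E'
from h import *
s,R=st();c=cams.read_camera("wrist");cv2.imwrite("pics/w2.png",c["color"][:,:,::-1])
c=cams.read_camera("top");cv2.imwrite("pics/top2.png",c["color"][:,:,::-1])
E
```

```text
time: 3.62
tool_pos: [0.536, 0.366, 0.2854]
tool_rot: [0.44, 1.57, -2.471]
contact_force: [0.8, 1.0, 1.2]
opening: 0.092
t 3.62 tcp [0.536  0.366  0.2854] gp [0.5359 0.3659 0.1264] x [-0.001 -0.001 -1.   ] y [ 0.228 -0.974  0.   ] F [0.8 1.  1.2] op 0.092 q [ 0.48  0.67  1.31 -0.    1.16  1.82]
```

View pics/w2.png

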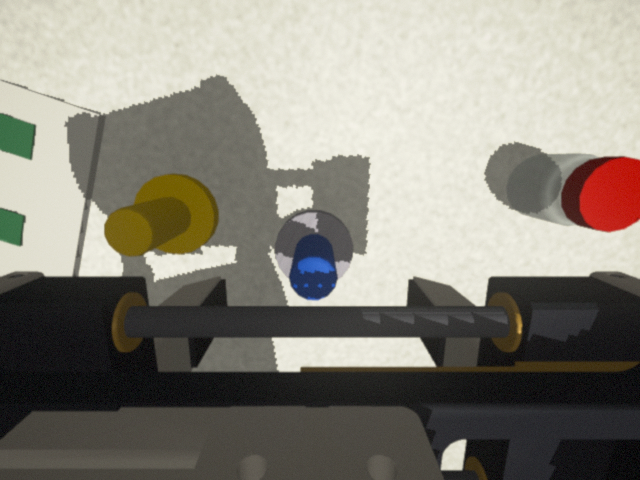

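The handle is centred between the jaws at about (314,275). Descending.

```bash
python3 -m inch '0 0 -20 0 1;0 0 -20 0 1;0 0 -20 0 1;0 0 -12 0 1;0 0 -7 0 1;0 0 0 0 1;0 0 0 0 1'
python3 - <<'E'
from h import *
s,R=st();c=cams.read_camera("wrist");cv2.imwrite("pics/w3.png",c["color"][:,:,::-1])
E
```

```text
time: 4.3
tool_pos: [0.5361, 0.3672, 0.2069]
tool_rot: [-2.934, 1.569, 0.439]
contact_force: [-0.0, 0.4, -0.1]
opening: 0.0917
t 4.3 tcp [0.5361 0.3672 0.2069] gp [0.5363 0.3673 0.0479] x [ 0.001  0.001 -1.   ] y [ 0.23  -0.973 -0.   ] F [-0.   0.4 -0.1] op 0.0917 q [ 0.48  0.76  1.37 -0.    1.    1.82]
```

View pics/w3.png

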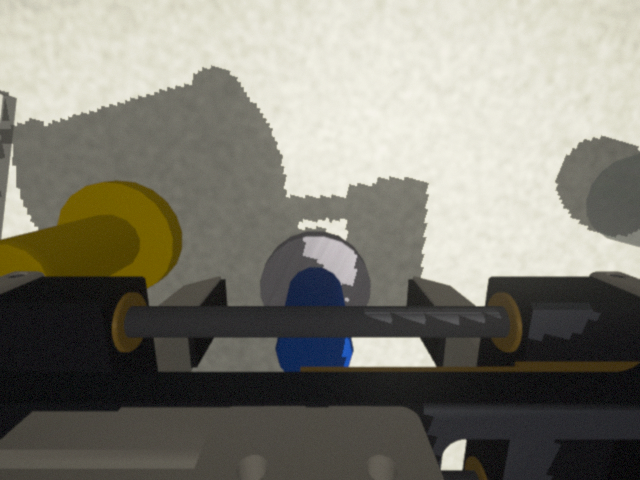

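```bash
python3 -m inch '0 0 0 0 0;0 0 0 0 0;0 0 0 0 0;0 0 0 0 0;0 0 0 0 0;0 0 0 0 0;0 0 0 0 0;0 0 0 0 0' 50
```

```text
time: 5.02
tool_pos: [0.5356, 0.3671, 0.2057]
tool_rot: [0.938, 1.571, -1.971]
contact_force: [1.4, 0.1, -0.5]
opening: 0.0431
```

```bash
python3 -m inch '0 0 5 0 0;0 0 10 0 0;0 0 20 0 0;0 0 25 0 0;0 0 25 0 0;0 0 15 0 0;0 0 0 0 0;0 0 0 0 0'
python3 - <<'E'
from h import *
s,R=st()
for n in ("wrist","scene"):
    c=cams.read_camera(n);i=c["color"][:,:,::-1]
    cv2.imwrite(f"pics/{n}4.png",i if n=="wrist" else cv2.resize(i[80:280,330:530],None,fx=3,fy=3))
E
```

```text
time: 5.68
tool_pos: [0.5355, 0.367, 0.3064]
tool_rot: [-2.97, 1.57, 0.403]
contact_force: [0.5, 0.1, -4.0]
opening: 0.0292
t 5.68 tcp [0.5355 0.367  0.3064] gp [0.5357 0.3671 0.1474] x [ 0.001  0.    -1.   ] y [ 0.23  -0.973 -0.   ] F [ 0.5  0.1 -4. ] op 0.0292 q [ 0.48  0.65  1.29 -0.    1.2   1.82]
```

View pics/wrist4.png

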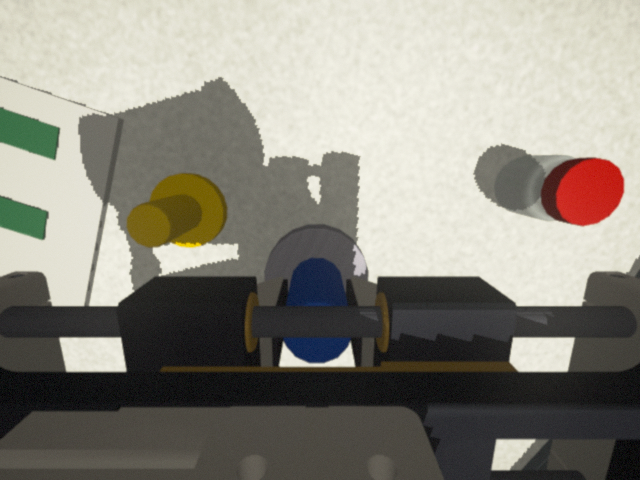

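View pics/scene4.png

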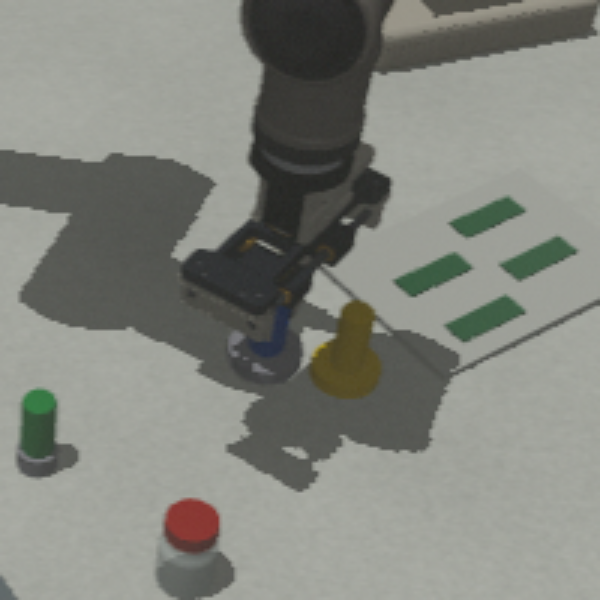

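```bash
python3 -m inch '0 0 20 0 0;0 -10 30 0 0;5 -25 20 0 0;5 -30 0 0 0;5 -30 0 0 0;5 -30 0 0 0;5 -30 0 0 0;5 -30 0 0 0'
```

```text
time: 6.45
tool_pos: [0.5654, 0.1806, 0.3738]
tool_rot: [-0.025, 1.567, -2.934]
contact_force: [1.2, 0.3, -5.0]
opening: 0.0294
```

```bash
python3 -m inch '5 -30 0 0 0;5 -30 0 0 0;5 -30 0 0 0;5 -30 -10 0 0;2 -30 -20 0 0;0 -22 -20 0 0;0 0 0 0 0;0 0 0 0 0'
python3 - <<'E'
from h import *
s,R=st()
for n in ("wrist","scene","top"):
    c=cams.read_camera(n);i=c["color"][:,:,::-1]
    cv2.imwrite(f"pics/{n}5.png",i if n=="wrist" else cv2.resize(i[180:380,230:430],None,fx=3,fy=3) if n=="scene" else i)
E
```

```text
time: 7.12
tool_pos: [0.5871, 0.0088, 0.3229]
tool_rot: [-0.359, 1.565, 3.012]
contact_force: [-0.9, 1.5, -3.3]
opening: 0.0294
t 7.12 tcp [0.5871 0.0088 0.3229] gp [0.5861 0.0089 0.1639] x [-0.006  0.001 -1.   ] y [ 0.227 -0.974 -0.002] F [-0.9  1.5 -3.3] op 0.0294 q [-0.12  0.53  1.46  0.    1.16  1.23]
```

View pics/wrist5.png

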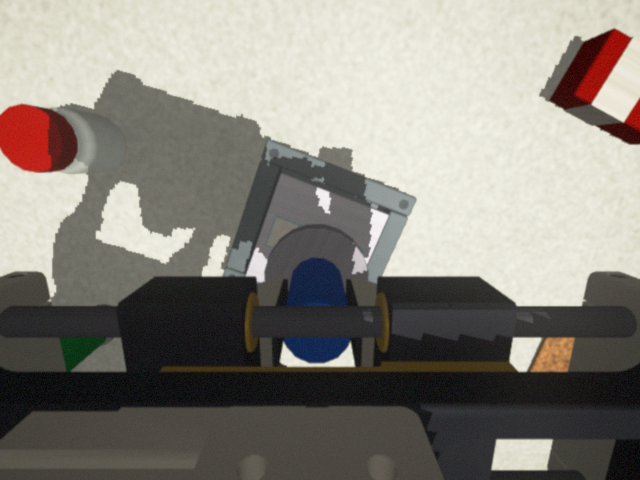

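View pics/scene5.png

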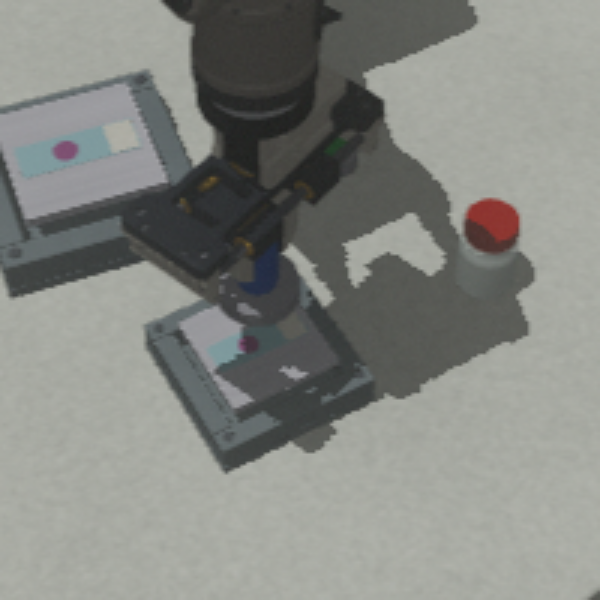

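View pics/top5.png

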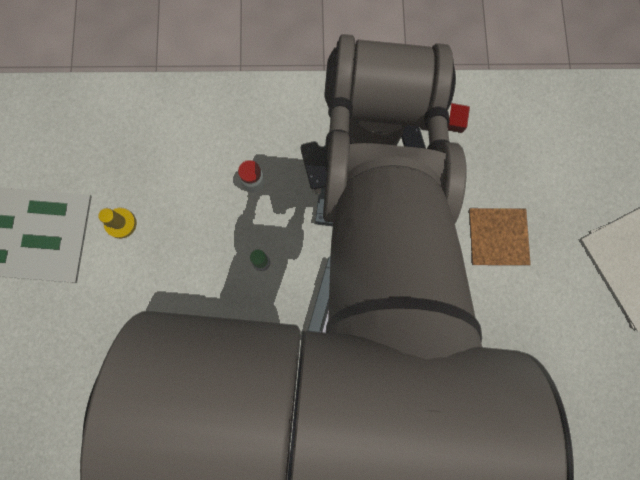

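The wrist view shows the press frame's far corners at about (268,141) and (414,198). I'll check these against the plate estimate.

```bash
python3 - <<'E'
from h import *
s,R=st();c=cams.read_camera("wrist")
a=wray(c,s,R,268,141,.03);b=wray(c,s,R,414,198,.03);print(a,b,np.linalg.norm(a-b))
d=(b-a)/np.linalg.norm(b-a);n=np.array([d[1],-d[0],0]);n*=-np.sign(n[0])
print("centre",(a+b)/2+n*.065)
t=wray(c,s,R,(266+368)/2,276,.106);print("foot approx widest",t)
E
```

```text
t 7.27 tcp [0.5878 0.0109 0.3259] gp [0.5878 0.0109 0.1669] x [ 0.  0. -1.] y [ 0.231 -0.973 -0.   ] F [ 1.5  0.2 -4.8] op 0.0292 q [-0.11  0.53  1.46  0.    1.16  1.23]
[0.65818069 0.06756888 0.03      ] [ 0.64190847 -0.05847282  0.03      ] 0.12708774917883725
centre [0.58557959 0.01287058 0.03      ]
foot approx widest [0.58353066 0.01015808 0.106     ]
```

```bash
python3 -m inch '0 0 -15 0 0;0 0 -15 0 0;0 0 -10 0 0;0 0 -5 0 0;0 0 0 0 0;0 0 0 0 0'; python3 -m inch '0 0 -4 0 0;0 0 -4 0 0;0 0 0 0 0'; python3 -m inch '0 0 -4 0 0;0 0 -4 0 0;0 0 0 0 0'
```

```text
time: 7.82
tool_pos: [0.5878, 0.0104, 0.2811]
tool_rot: [2.648, 1.57, -0.262]
contact_force: [1.1, 0.3, -3.6]
opening: 0.0289
time: 8.07
tool_pos: [0.5875, 0.01, 0.2723]
tool_rot: [-0.183, 1.57, -3.092]
contact_force: [0.3, 0.2, -4.2]
opening: 0.029
time: 8.32
tool_pos: [0.5874, 0.01, 0.2638]
tool_rot: [-0.287, 1.569, 3.086]
contact_force: [-0.7, 0.3, -4.0]
opening: 0.0292
```

```bash
for i in 1; do python3 -m inch '0 0 -3 0 0;0 0 0 0 0'; python3 -m inch '0 0 -3 0 0;0 0 0 0 0';python3 -m inch '0 0 -3 0 0;0 0 0 0 0'; done
python3 - <<'E'
from h import *
for n in ("wrist","scene"):
    c=cams.read_camera(n);i=c["color"][:,:,::-1]
    cv2.imwrite(f"pics/{n}6.png",i if n=="wrist" else cv2.resize(i[220:350,260:390],None,fx=5,fy=5)[:600])
E
```

```text
time: 8.48
tool_pos: [0.5877, 0.01, 0.2617]
tool_rot: [2.321, 1.571, -0.589]
contact_force: [0.3, -0.1, 0.5]
opening: 0.0293
time: 8.65
tool_pos: [0.5877, 0.01, 0.2589]
tool_rot: [2.603, 1.57, -0.307]
contact_force: [-1.0, 0.6, 1.5]
opening: 0.0293
time: 8.82
tool_pos: [0.5877, 0.01, 0.2558]
tool_rot: [2.629, 1.57, -0.281]
contact_force: [0.3, 1.0, 3.6]
opening: 0.0288
```

View pics/scene6.png

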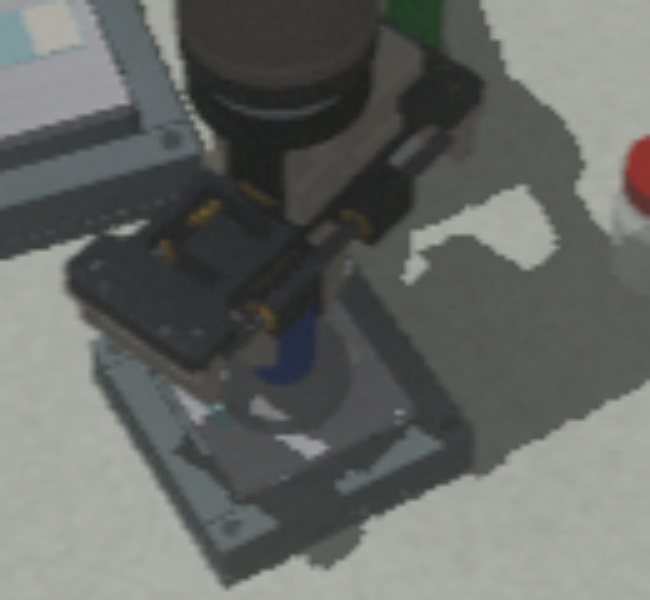

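View pics/wrist6.png

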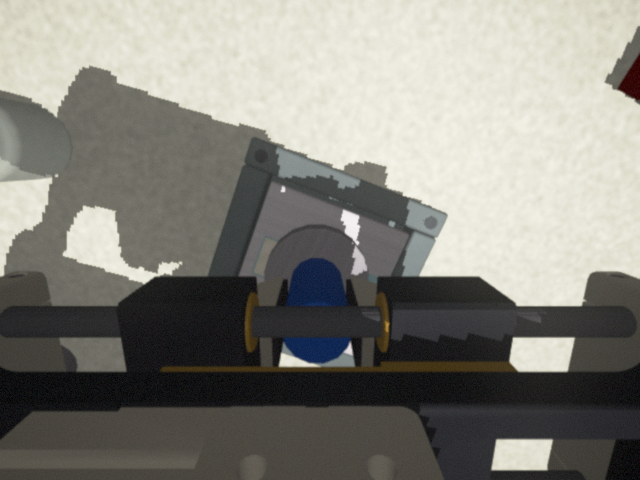

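Contact was at TCP z of about 0.2625, and the force matches the spring model. About 7 mm of travel is left.

```bash
python3 -m inch '0 0 -3 0 0;0 0 0 0 0'; python3 -m inch '0 0 -3 0 0;0 0 0 0 0';python3 -m inch '0 0 -2 0 0;0 0 0 0 0';python3 -m inch '0 0 -1 0 0;0 0 0 0 0'
```

```text
time: 9.08
tool_pos: [0.5877, 0.0101, 0.2527]
tool_rot: [2.679, 1.57, -0.231]
contact_force: [-1.2, 1.2, 3.9]
opening: 0.0292
time: 9.25
tool_pos: [0.5878, 0.01, 0.2498]
tool_rot: [2.666, 1.57, -0.243]
contact_force: [-1.4, 0.7, 6.5]
opening: 0.0294
time: 9.42
tool_pos: [0.5878, 0.01, 0.2487]
tool_rot: [2.737, 1.57, -0.172]
contact_force: [-1.8, 1.0, 9.3]
opening: 0.0295
time: 9.58
tool_pos: [0.5878, 0.0101, 0.2486]
tool_rot: [2.753, 1.569, -0.156]
contact_force: [-4.3, 1.0, 15.5]
opening: 0.0291
```

The plate is on its stop: TCP has stalled at 0.2486 and force has risen to 15.5 N. Holding.

```bash
python3 -m inch '0 0 0 0 0;0 0 0 0 0;0 0 0 0 0;0 0 0 0 0;0 0 0 0 0;0 0 0 0 0;0 0 0 0 0;0 0 0 0 0'
python3 - <<'E'
from h import *
st()
for n in ("wrist","scene"):
    c=cams.read_camera(n);i=c["color"][:,:,::-1]
    cv2.imwrite(f"pics/{n}7.png",i if n=="wrist" else cv2.resize(i[220:350,260:390],None,fx=5,fy=5)[:600])
E
python3 -m inch '0 0 0 0 0;0 0 0 0 0;0 0 0 0 0;0 0 0 0 0;0 0 0 0 0;0 0 0 0 0;0 0 0 0 0;0 0 0 0 0'
```

```text
time: 10.25
tool_pos: [0.5878, 0.0101, 0.2486]
tool_rot: [2.771, 1.569, -0.138]
contact_force: [-4.6, 0.7, 15.8]
opening: 0.0295
t 10.25 tcp [0.5878 0.0101 0.2486] gp [0.5881 0.01   0.0896] x [ 0.002 -0.    -1.   ] y [ 0.23  -0.973  0.001] F [-4.6  0.7 15.8] op 0.0295 q [-0.11  0.61  1.54 -0.    0.98  1.23]
time: 11.02
tool_pos: [0.5878, 0.0101, 0.2486]
tool_rot: [2.744, 1.569, -0.166]
contact_force: [-3.7, 1.0, 15.5]
opening: 0.0293
```

View pics/scene7.png

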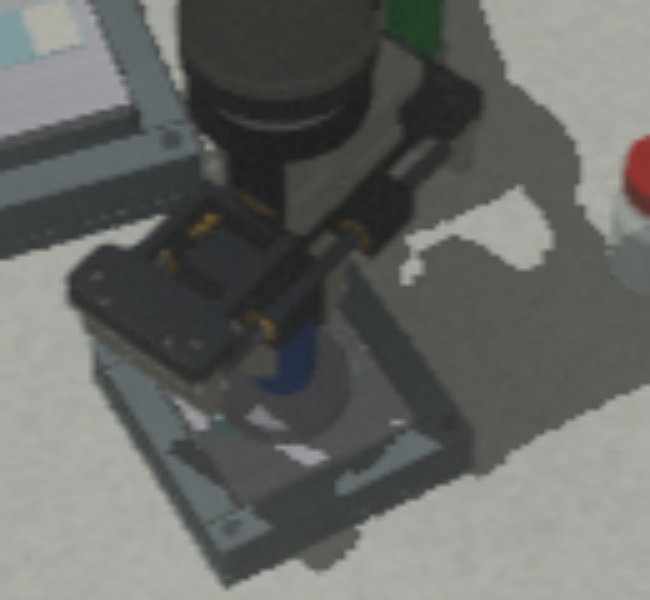

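View pics/wrist7.png

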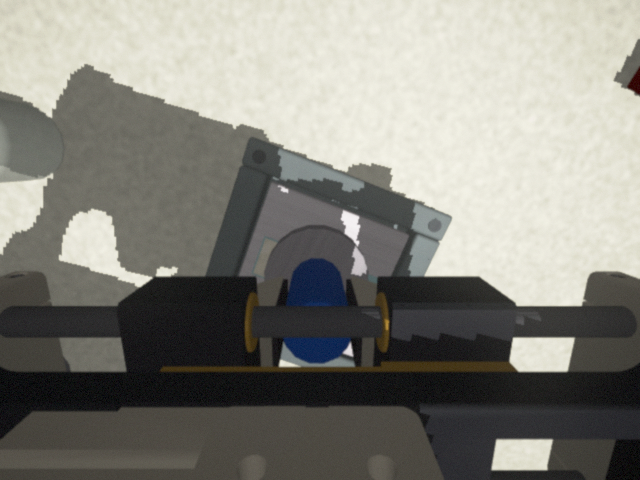

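The plate has been held for about 1.4 s at roughly 19 N, level and stalled at 14 mm travel. Lifting off and carrying the tamper to the mat.

```bash
python3 -m inch '0 0 3 0 0;0 0 5 0 0;0 0 8 0 0;0 0 12 0 0;0 0 15 0 0;0 0 15 0 0;0 0 10 0 0;0 0 0 0 0'
```

```text
time: 11.68
tool_pos: [0.5881, 0.01, 0.3164]
tool_rot: [2.78, 1.568, -0.13]
contact_force: [0.2, 0.1, -3.8]
opening: 0.0293
```

```bash
python3 -m inch '-5 -10 0 0 0;-9 -25 0 0 0;-9 -30 0 0 0;-9 -30 0 0 0;-9 -30 0 0 0;-9 -30 0 0 0;-9 -30 0 0 0;-9 -30 0 0 0'; python3 -m inch '-9 -30 0 0 0;-9 -30 0 0 0;-2 -20 0 0 0;0 -11 0 0 0;0 0 0 0 0;0 0 0 0 0'
python3 - <<'E'
from h import *
st()
for n in ("wrist","scene","top"):
    c=cams.read_camera(n);i=c["color"][:,:,::-1]
    cv2.imwrite(f"pics/{n}8.png",i)
E
```

```text
time: 12.35
tool_pos: [0.5182, -0.2066, 0.3133]
tool_rot: [-0.634, 1.568, 2.739]
contact_force: [0.9, -0.2, -3.9]
opening: 0.0291
time: 12.85
tool_pos: [0.4993, -0.296, 0.3137]
tool_rot: [-1.072, 1.569, 2.3]
contact_force: [-0.1, 0.1, -3.5]
opening: 0.0293
t 12.85 tcp [ 0.4993 -0.296   0.3137] gp [ 0.4991 -0.2957  0.1547] x [-0.001  0.002 -1.   ] y [ 0.229 -0.973 -0.002] F [-0.1  0.1 -3.5] op 0.0293 q [-0.67  0.53  1.49  0.    1.12  0.67]
```

View pics/scene8.png

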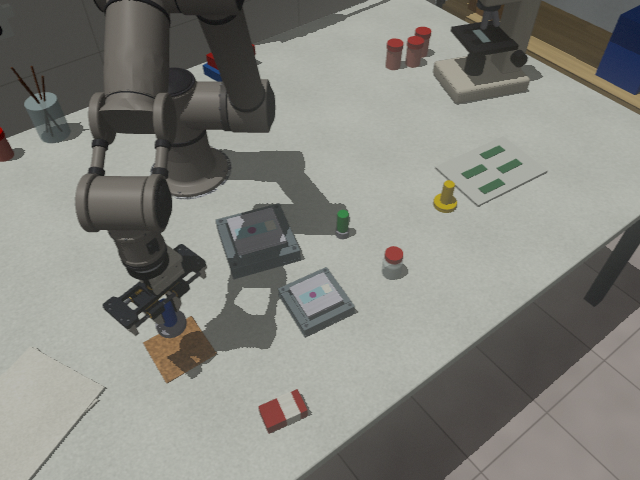

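View pics/wrist8.png

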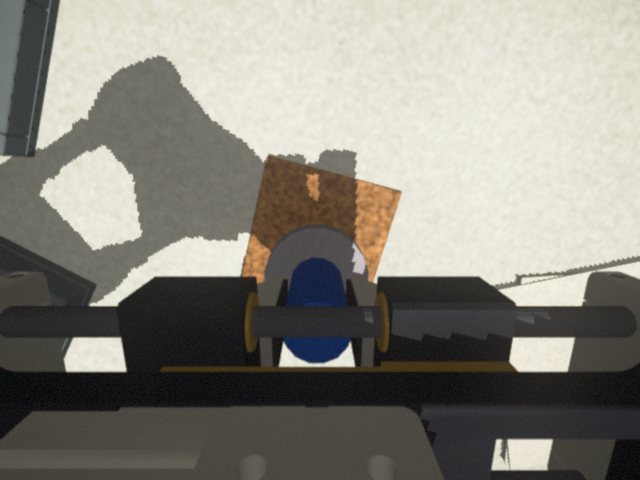

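The plate has sprung back up, and the tamper is over the mat. The expected set-down is at TCP z of about 0.2225.

```bash
python3 -m inch '0 0 -18 0 0;0 0 -20 0 0;0 0 -20 0 0;0 0 -12 0 0;0 0 -6 0 0;0 0 -4 0 0;0 0 0 0 0'; python3 -m inch '0 0 -3 0 0;0 0 -3 0 0;0 0 0 0 0'; python3 -m inch '0 0 -2 0 0;0 0 -1 0 0;0 0 0 0 0'
```

```text
time: 13.58
tool_pos: [0.4999, -0.2953, 0.2345]
tool_rot: [-0.917, 1.57, 2.457]
contact_force: [-0.5, 0.7, -4.6]
opening: 0.0289
time: 13.83
tool_pos: [0.4997, -0.2959, 0.2288]
tool_rot: [2.114, 1.57, -0.796]
contact_force: [0.2, 0.7, -3.3]
opening: 0.0295
time: 14.08
tool_pos: [0.4996, -0.296, 0.2257]
tool_rot: [0.046, 1.571, -2.864]
contact_force: [-0.2, 0.1, -4.7]
opening: 0.029
```

```bash
python3 -m inch '0 0 -1 0 0;0 0 -1 0 0;0 0 0 0 0'; python3 -m inch '0 0 -1 0 0;0 0 0 0 0'; python3 -m inch '0 0 -1 0 0;0 0 0 0 0'
```

```text
time: 14.33
tool_pos: [0.4996, -0.2959, 0.2236]
tool_rot: [-0.627, 1.571, 2.747]
contact_force: [0.5, 0.6, -3.8]
opening: 0.0293
time: 14.5
tool_pos: [0.4997, -0.296, 0.2231]
tool_rot: [2.237, 1.57, -0.673]
contact_force: [-0.1, 0.7, -0.1]
opening: 0.0292
time: 14.67
tool_pos: [0.4997, -0.2959, 0.223]
tool_rot: [2.254, 1.57, -0.655]
contact_force: [-2.6, 2.6, 7.2]
opening: 0.0292
```

Seated: TCP has stopped at 0.223 and force has risen. I'll back off 1 mm, then open.

```bash
python3 -m inch '0 0 1 0 0;0 0 0 0 0;0 0 0 0 0.4;0 0 0 0 0.5;0 0 0 0 1;0 0 0 0 1;0 0 0 0 1;0 0 0 0 1'; python3 -m inch '0 0 0 0 1;0 0 0 0 1;0 0 0 0 1;0 0 0 0 1'
python3 - <<'E'
from h import *
st();c=cams.read_camera("wrist");cv2.imwrite("pics/w9.png",c["color"][:,:,::-1])
E
```

```text
time: 15.33
tool_pos: [0.4996, -0.296, 0.2227]
tool_rot: [1.623, 1.571, -1.287]
contact_force: [-0.6, 0.1, 0.5]
opening: 0.0651
time: 15.67
tool_pos: [0.4996, -0.296, 0.2228]
tool_rot: [1.455, 1.571, -1.455]
contact_force: [0.7, 0.0, 1.3]
opening: 0.0898
t 15.67 tcp [ 0.4996 -0.296   0.2228] gp [ 0.4996 -0.296   0.0638] x [ 0. -0. -1.] y [ 0.23  -0.973  0.   ] F [0.7 0.  1.3] op 0.0898 q [-0.67  0.64  1.58 -0.    0.92  0.67]
```

View pics/w9.png

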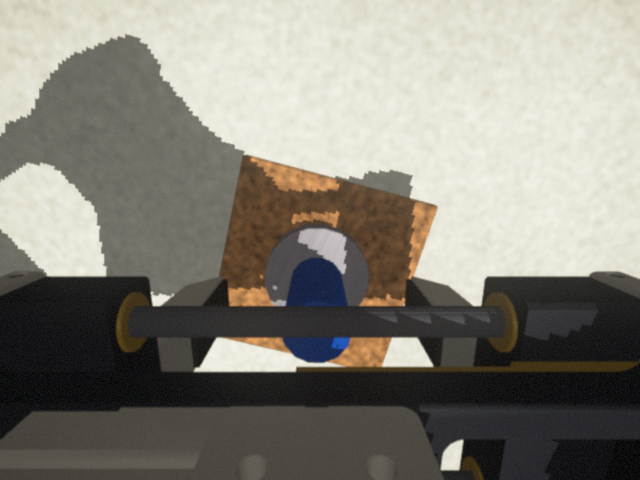

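The fingers are clear, and the tamper is standing on the mat. Retreating straight up and then inward.

```bash
python3 -m inch '0 0 8 0 1;0 0 20 0 1;0 0 30 0 1;0 0 35 0 1;0 0 35 0 1;0 0 30 0 1;0 0 15 0 1;0 0 0 0 1'; python3 -m inch '-25 -35 0 0 1;-25 -35 0 0 1;-25 -35 0 0 1;-25 -30 0 0 1;-25 -20 0 0 1;-10 -10 0 0 1;0 0 0 0 1;0 0 0 0 1'
python3 - <<'E'
from h import *
st()
for n in ("top","scene"):
    c=cams.read_camera(n);cv2.imwrite(f"pics/{n}9.png",c["color"][:,:,::-1])
    hsv=cv2.cvtColor(c["color"],cv2.COLOR_RGB2HSV)
    rb=(440,150,560,290) if n=="top" else (140,270,240,390)
    k=big(cv2.inRange(hsv,(105,120,40),(130,255,255)),rb);print(n,cen(k),cv2.boundingRect(k),ray(c,*cen(k),.082),ray(c,*cen(k),.05))
E
```

```text
time: 16.38
tool_pos: [0.4999, -0.2961, 0.4009]
tool_rot: [2.239, 1.562, -0.67]
contact_force: [0.1, 0.2, -0.0]
opening: 0.0918
time: 17.05
tool_pos: [0.3668, -0.4576, 0.3951]
tool_rot: [-1.723, 1.569, 1.649]
contact_force: [-0.3, 1.0, 0.4]
opening: 0.0919
t 17.05 tcp [ 0.3668 -0.4576  0.3951] gp [ 0.3668 -0.4574  0.2361] x [-0.     0.001 -1.   ] y [ 0.228 -0.974 -0.001] F [-0.3  1.   0.4] op 0.0919 q [-1.03  0.46  1.36  0.    1.32  0.31]
top (514.9130952380953, 228.15357142857144) (508, 222, 15, 14) [ 0.49869839 -0.29353449  0.082     ] [ 0.50508431 -0.30827068  0.05      ]
scene (172.33480176211455, 329.53891336270186) (166, 324, 14, 17) [ 0.50257925 -0.2969167   0.082     ] [ 0.48092128 -0.29295743  0.05      ]
```

View pics/scene9.png

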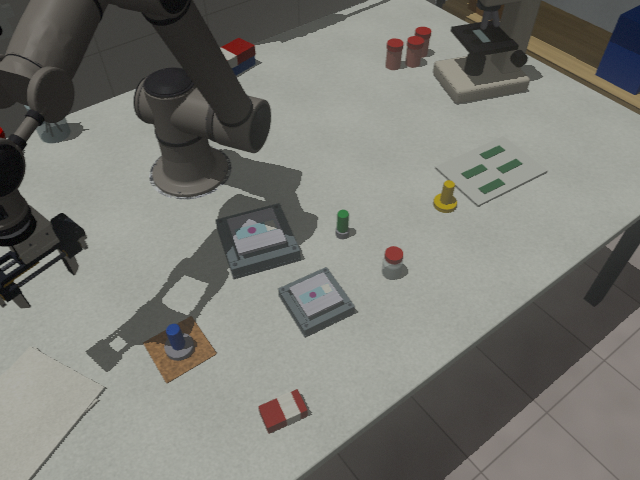

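View pics/top9.png

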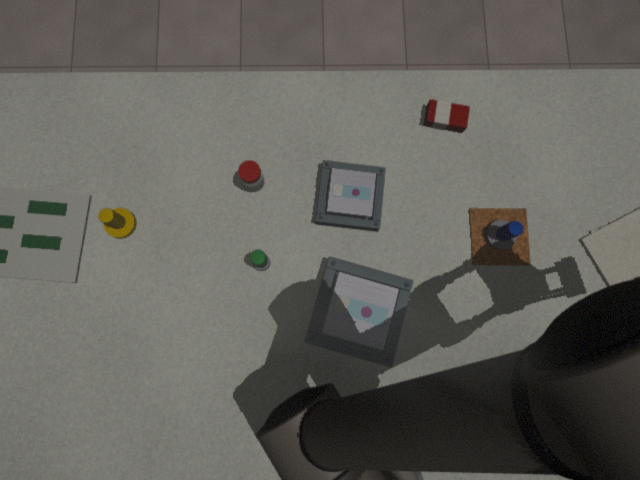

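The tamper is upright at the middle of the mat: handle at (515,228) in top view and (177,335) in scene view, within about 3 mm of centre. The plate is up and the arm is clear.

```bash
python3 -c "
from cell import workorder;print(workorder.hand_in())"
```

```text
the job is handed in; nothing more can be done
None
```

The job is done and handed in at about 17 s of the 54 s allowed; `hand_in` reports no verdict.

- **Press:** I gripped the blue tamper at 50 N and pressed it down centred on the smaller press. The arm stalled after about 14 mm of plate travel, with 15.5 N at the wrist, which makes roughly 19 N on the plate. I held it there for about 1.4 s. The plate looked level in the pictures, and the tool stayed vertical within about 0.2°.
- **Set-down:** I lowered the tamper in 1 mm steps until it touched the cork mat, then opened the gripper and moved the arm clear.
- **Last checks:** The tamper stands upright within about 3 mm of the mat's centre. In the pictures the plate is back up, and nothing else has moved. The wrist force reads about zero.
- **What disagreed:**
  - The scene and top cameras differed by up to about 5 mm in x, so I used positions between them and checked those with the wrist camera.
  - The lift began before the fingers had fully closed. The grip therefore ended up about 12 mm higher on the handle than planned, and I allowed for this using the height at which the tamper touched the plate.

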